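# Rearrange a one-row praline box to match the sample box

## Robot

A 7-joint arm with a two-finger parallel gripper is mounted at the origin on a cart in front of the work surface, level with it; the furniture and walls round the work are solid. World frame = base frame: x ahead of the robot, y to its left, z up, the work surface at z = 0. Lengths are in m, angles in rad, forces in N, time in s.
With the tool pointing down it reaches from about 0.425 to 0.875 m from the base axis. Payload 4.7 kg.
Tool frame: the origin (TCP) lies midway between the tips of the shut fingers; the grasp point (between the pads) lies 19 mm behind it; z points along the fingers, y is the line along which they close (so a half turn about z gives the same grasp; the last joint's range is limited). The gripper opens to 87 mm and grips with 3 to 60 N. Pads are 19 mm wide; open, the fingers measure 117 mm over their backs; the gripper's body (75 mm by 190 mm) begins 51 mm behind the grasp point.
Start: joints at [-1.335, 0.321, -0.07, 1.45, 0.023, 1.371, -0.057], TCP at [0.143, 0.634, 0.223] pointing down, gripper open.
Joint ranges: [-2.86, 2.86], [-0.3, 2.09], [-1.38, 1.24], [0.06, 2.45], [-1.56, 4.7], [0.09, 2.05], [-2.69, 2.69]. Speed limits (rad/s): [2.57, 2.57, 3.14, 3.14, 3.14, 3.14, 3.14].

## Interface

Orientations are given as a rotation vector (axis times angle).
In Python, from bench import monitor, cams, workorder gives the robot as it stands.
- The arm moves only by the tool move_arm, never from a script. Its arguments are lists of equal length, an entry for each row: "slide": the shift along the tool's x, y, z in cm, a list of three; "roll": the turn about the tool's z in rad. In form: {"slide": [[dx, dy, dz], ...], "roll": [roll, ...]}. A call has 1 to 20 rows; each row is the pose to reach, as a shift and turn from the pose commanded when the call began, along the tool's axes at that moment; what a row does not reach only later rows make up. A row lasts 1/10 s, in which the tool goes at most 50 mm and 8.59 degrees, less where a joint would pass 70% of its speed; a pose out of reach is approached as far as the arm can. A call with a gripper value outside its range is refused whole. "gripper" is the finger opening in cm, from 0 to 8.7, set as the call begins (left out, the last holds). The fingers move at their own pace and stop on an object; "squeeze" is the grip in N (left out, the last holds). Time passes only in rows, so rows that repeat a pose let the fingers close. It gives the time, the measured TCP pose, the force, the opening and the grip force at its end, in the units of the state.
- monitor.get_state(): the state, without advancing time (a new reading comes with each control period).
- cams.get_image(name): name is "scene" or "side" or "wrist"; returns the picture (400x640x3 uint8, red, green, blue); there is no depth.
- cams.get_calibration(name): a dict with "mtx" (3x3 intrinsics, pixels), "R" (3x3) and "t" (3): a world point X has camera coordinates R X + t. Camera axes: x right, y down, z forward; pixel columns grow to the right and rows downward; lengths in m; the calibration is good to about 2 mm. A picture is of the moment at which its call begins: read the wrist's pose just before it. get_calibration takes no time and is no camera call; for the wrist camera it gives the pose at the moment of the call.
- workorder.close_job(): hands the job in; it is judged then, once.
The state is a dict: "time": time; "joint_positions": joint angles; "qd": joint speeds; "joint_torque": joint torques, N m; "position": TCP position; "tool_rot": TCP orientation; "ft_force": force on the tool from outside, world axes, zero at the start; "torque": the same for the moment, N m; "grip_width": opening from 0.0 (shut) to 1.0 (fully open); "grip_force": force on a finger pad.
Only numpy, scipy, OpenCV 4.12 (cv2) and the standard library are available. Lean on these libraries where they do the work, as an engineer would, in place of code of your own. Each camera call takes 0.05 s, during which the arm holds its last target. There are 200 camera calls.

## Task

The navy box holds the right four pralines, but in the wrong pockets. Rearrange them so that each one sits flat in the same pocket, counted from the gold ribbon end, as its twin in the white sample box, leaving the fifth pocket empty again for the customer's own choice. They are food: park only in the navy box's empty pocket, set them down rather than drop them, never lay one on the worktop, and do not touch the sample.

Things in the scene. Friction and masses are not known exactly. Their poses are not given: they have to be found in the camera images.
- packing_box: Box to put right: navy, pale blue pocket floors, 218 (y) x 54 mm (x), fixed. Five 36 mm square pockets in a row, centres x = 0, y = +84, +42, 0, -42, -84 mm; floors 3, long-side rims 5.5, dividers and ends 8 mm above its underside. Gold tab at the +y (left) end; fifth pocket empty. Origin: centre of underside, on the worktop. Grip across the row, above the rims: neighbours are about 15 mm apart.
- sample_box: Finished sample: white box with pale blue pocket floors, fixed, of the same form, size, pockets, gold tab and axes as the navy one, with four display pralines fixed in its first four pockets, the fifth (y -84 mm) empty. Origin: centre of its underside, on the worktop, z up. Both boxes have y within 0.2 rad of world y; either may stand left or right of the other.
- square: Loose praline in the navy box: light brown milk-chocolate block with a dark oval on top, 24 x 24 mm and 18 mm high; its x and y axes stand square to its side faces. Origin at the centre of its underside, z up. 10 to 16 g; at the start it sits in one of the first four pockets, its x axis within 0.25 rad of the box's x.
- truffle: Loose praline in the navy box: plain dark brown round truffle, 25 mm across and 21 mm high. Origin at the centre of its underside, z up. 10 to 16 g; at the start it sits in one of the first four pockets, its x axis within 0.25 rad of the box's x.
- disc: Loose praline in the navy box: dark brown round disc with a small green leaf-like topping, 25 mm across and 14 mm high. Origin at the centre of its underside, z up. 10 to 16 g; at the start it sits in one of the first four pockets, its x axis within 0.25 rad of the box's x.
- heart: Loose praline in the navy box: heart-shaped praline, brown below and creamy white on top, 24 mm along its x, 26 mm along its y, 14 mm high. Origin at the centre of its underside, z up. 10 to 16 g; at the start it sits in one of the first four pockets, its x axis within 0.25 rad of the box's x.
- sample_square: Twin of the loose square praline, fixed in one of the first four pockets of the white sample box; same look and size as the loose one, same origin.
- sample_truffle: Twin of the loose truffle praline, fixed in one of the first four pockets of the white sample box; same look and size as the loose one, same origin.
- sample_disc: Twin of the loose disc praline, fixed in one of the first four pockets of the white sample box; same look and size as the loose one, same origin.
- sample_heart: Twin of the loose heart praline, fixed in one of the first four pockets of the white sample box; same look and size as the loose one, same origin.
Not all that is in view belongs to the job. What is shaped like the sample_square but orange or turquoise is not meant.

How it is judged:
By the outcome, as a careful person would: the job done as asked, in the order asked, and still so for the second after the job is handed in, with the robot touching nothing.
It also fails if it takes over 104 s, if anything falls off the work surface, if the arm or the gripper's body presses on something with over 40 N, if the wrist force passes 120 N, or if a joint passes its speed limit or range.

## Working session

There is one attempt and no reset: what is moved stays moved. The work goes in short steps, Python scripts to look and compute and a tool call to move; the robot and the scene stay as the last step left them, time stands still between calls to the robot, and variables do not carry over. Pictures are saved under pics/ and viewed, at most 14 in all, crops included, and the job is handed in when it is done.

Besides the shell and the picture viewer there is one more tool, called after "Emit:" as a command line: name --pt "numbers of a row" for each row, then --argument value for the rest. move_arm: Moves the arm, as the interface text tells. Its arguments: {"type":"object","properties":{"slide":{"type":"array","items":{"type":"array","items":{"type":"number"}}},"roll":{"type":"array","items":{"type":"number"}},"gripper":{"type":"number"},"squeeze":{"type":"number"}},"required":["slide","roll"]}

```bash
mkdir -p pics; ls
python3 - <<'E'
from bench import monitor,cams
import cv2
s=monitor.get_state();print({k:s[k] for k in('time','position','tool_rot','grip_width')})
for n in('scene','side'):
    cv2.imwrite(f'pics/{n}0.png',cams.get_image(n)[:,:,::-1])
    print(cams.get_calibration(n))
E
```

```text
pics
{'time': 0.0, 'position': array([0.14290001, 0.63354189, 0.2214709 ]), 'tool_rot': array([-3.47662363e-01, -3.12215045e+00,  2.92811298e-03]), 'grip_width': 1.0019447463991438}
{'mtx': array([[435.75276148,   0.        , 307.9694069 ],
       [  0.        , 435.75276148, 199.64554807],
       [  0.        ,   0.        ,   1.        ]]), 'R': array([[ 0.85426209, -0.51950884,  0.01862393],
       [-0.26205419, -0.4613006 , -0.84766111],
       [ 0.44895867,  0.71924427, -0.53021109]]), 't': array([-0.37427412,  0.17004208,  0.6377424 ])}
{'mtx': array([[453.97863193,   0.        , 316.71378834],
       [  0.        , 453.97863193, 200.22644446],
       [  0.        ,   0.        ,   1.        ]]), 'R': array([[ 0.82718688, -0.5617195 , -0.01526623],
       [-0.35365874, -0.49930049, -0.79096429],
       [ 0.43667764,  0.65967432, -0.61167183]]), 't': array([-0.38799907,  0.23862129,  0.84289415])}
```

View pics/scene0.png

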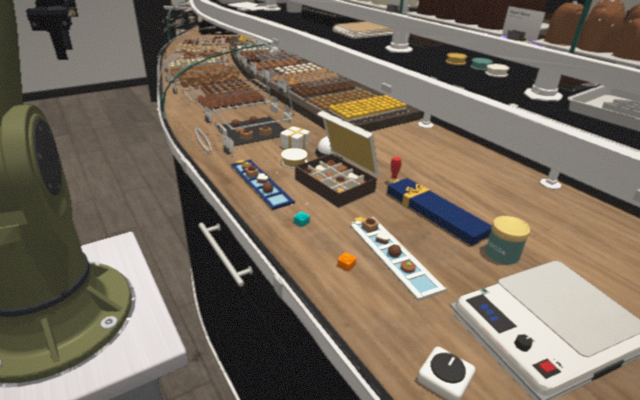

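View pics/side0.png

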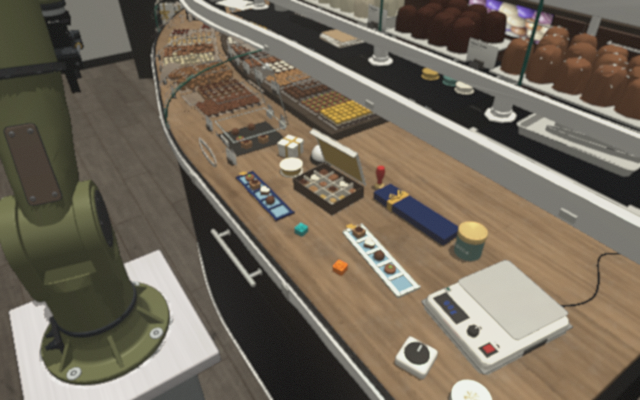

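The scene view shows the open navy box at about (262,183) with its gold end at upper left, and the white sample at (397,257) with its gold end at upper left. Look-alikes for what I want:
- closed big navy box at (438,210)
- assortment box at (337,178)
- turquoise cube at (302,218)
- orange cube at (346,261)

The open navy box is the target. I'll check it in one close crop.

```bash
cat > h.py <<'E'
import numpy as np,cv2
from bench import monitor,cams
def ray(c,uv,z):
    d=c['R'].T@np.linalg.solve(c['mtx'],[uv[0],uv[1],1.]); o=-c['R'].T@c['t']
    return o+d*(z-o[2])/d[2]
def proj(c,X):
    p=c['mtx']@(c['R']@np.asarray(X)+c['t']); return p[:2]/p[2]
def axes():
    s=monitor.get_state(); return s['position'],cv2.Rodrigues(s['tool_rot'])[0]
E
python3 - <<'E'
from h import *
a=cv2.imread('pics/scene0.png');b=cv2.imread('pics/side0.png')
f=lambda i,x,y,w,h:cv2.resize(i[y:y+h,x:x+w],(400,300),interpolation=cv2.INTER_CUBIC)
cv2.imwrite('pics/crop0.png',np.vstack([np.hstack([f(a,225,152,80,60),f(a,345,210,120,90)]),np.hstack([f(b,228,165,80,60),f(b,335,218,100,75)])]))
c=cams.get_calibration('scene')
for p in[(262,183),(242,164),(283,203),(397,257),(362,222),(432,292)]:print(p,ray(c,p,.004))
p,R=axes();print(R)
E
```

```text
(262, 183) [0.43608061 0.19393477 0.004     ]
(242, 164) [0.43489137 0.29978604 0.004     ]
(283, 203) [0.43706533 0.09792068 0.004     ]
(397, 257) [ 0.52596711 -0.15454599  0.004     ]
(362, 222) [ 0.53778083 -0.03867995  0.004     ]
(432, 292) [ 0.51638643 -0.24851088  0.004     ]
[[-9.75504025e-01  2.19981414e-01 -2.74424304e-04]
 [ 2.19981562e-01  9.75502598e-01 -1.67135195e-03]
 [-9.99647433e-05 -1.69077884e-03 -9.99998566e-01]]
```

View pics/crop0.png

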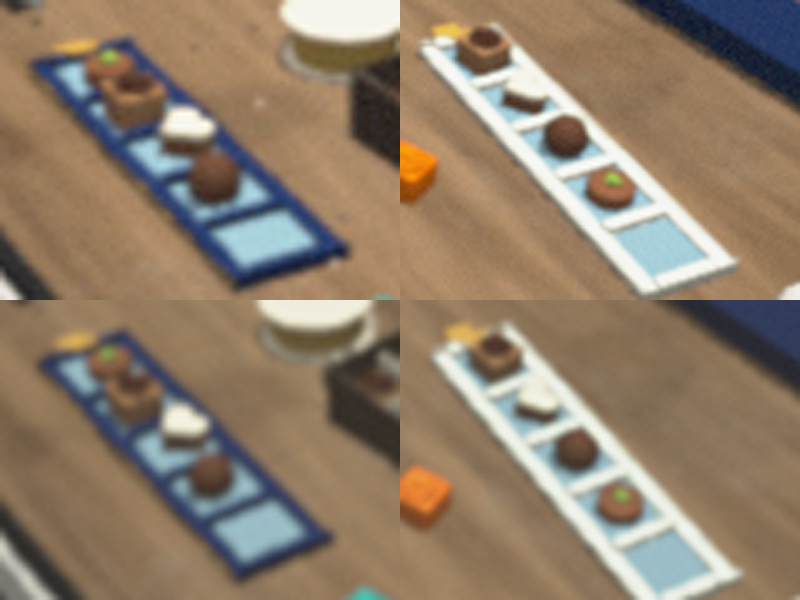

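Navy box, from the gold end: disc, square, heart, truffle, empty. Sample: square, heart, truffle, disc, empty. Plan: disc 1→5, square 2→1, heart 3→2, truffle 4→3, disc 5→4. I'll move above the box and look with the wrist camera.

Emit:
move_arm --pt "-4 -4 -2" --pt "-8 -8 -2" --pt "-12 -12 -2" --pt "-16 -16 -2" --pt "-20 -19 -2" --pt "-24 -23 -2" --pt "-28 -27 -2" --pt "-32 -31 -2" --pt "-36 -34 -2" --pt "-38.3 -36.5 -2" --pt "-38.3 -36.5 -2" --pt "-38.3 -36.5 -2" --pt "-38.3 -36.5 -2" --pt "-38.3 -36.5 -2" --pt "-38.3 -36.5 -2" --pt "-38.3 -36.5 -2" --roll '[0.13,0.26,0.39,0.52,0.65,0.78,0.91,1.04,1.17,1.3,1.35,1.35,1.35,1.35,1.35,1.35]'

```text
time: 1.7
position: [0.4358, 0.1949, 0.2425]
tool_rot: [-2.22, -2.223, 0.0]
ft_force: [0.6, 0.3, -0.2]
grip_width: 1.0
grip_force: 0.0
```

Run:
```python
from h import *
s=monitor.get_state();p,R=axes();print(s['time'],p,R,s['joint_positions'])
cv2.imwrite('pics/w1.png',cams.get_image('wrist')[:,:,::-1]);c=cams.get_calibration('wrist');print(c)
cv2.imwrite('pics/s1.png',cams.get_image('scene')[:,:,::-1])
```

```text
1.7 [0.43575183 0.19485826 0.24247035] [[-1.51232789e-03  9.99998849e-01 -1.23413511e-04]
 [ 9.99998856e-01  1.51232267e-03 -4.23789859e-05]
 [-4.21922961e-05 -1.23477460e-04 -9.99999991e-01]] [-0.87590611 -0.07389674  0.38214557  1.84470008  0.02810335  1.3656838
 -0.49892188]
{'mtx': array([[290.12256125,   0.        , 320.88293734],
       [  0.        , 290.12256125, 193.59582733],
       [  0.        ,   0.        ,   1.        ]]), 'R': array([[ 9.99999143e-01,  1.17202297e-03,  5.82653454e-04],
       [ 9.60696839e-04, -9.59587888e-01,  2.81407465e-01],
       [ 8.88923211e-04, -2.81406665e-01, -9.59588192e-01]]), 't': array([-0.43569344,  0.14686352,  0.46418919])}
```

View pics/w1.png

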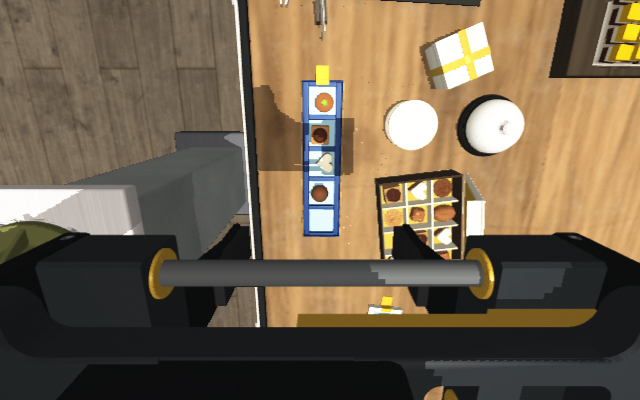

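View pics/s1.png

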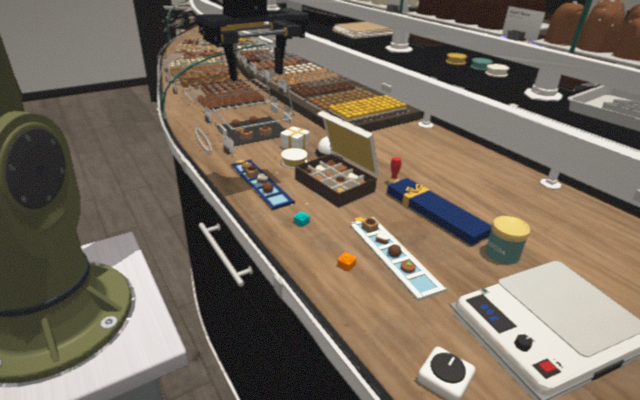

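The wrist view shows the navy box upright at about (322,160), gold tab at (322,75), with disc (324,102), square (320,135), heart (321,162), truffle (319,193) and the empty pocket (321,220). The assortment box starts at column 377. Now the precise fit.

Run:
```python
from h import *
im=cv2.imread('pics/w1.png');c=cams.get_calibration('wrist')
print('cam',-c['R'].T@c['t'])
hsv=cv2.cvtColor(im,cv2.COLOR_BGR2HSV)
m=((hsv[:,:,0]>95)&(hsv[:,:,0]<125)&(hsv[:,:,1]>25)).astype(np.uint8)*255
r=np.zeros_like(m);r[76:242,295:350]=255;m&=r
m=cv2.morphologyEx(m,cv2.MORPH_CLOSE,np.ones((9,9)))
k=max(cv2.findContours(m,0,2)[0],key=cv2.contourArea)
P=np.array([ray(c,q[0],.006)[:2] for q in k],np.float32)
print('box',cv2.minAreaRect(P*1000))
x0,y0=P.min(0);print(P.min(0),P.max(0))
for n,q in dict(tabtop=(322,67),asbox=(377,178),asbox2=(385,258),aslid=(467,173),gold=(322,78)).items():print(n,ray(c,q,.006),ray(c,q,.04))
cv2.imwrite('pics/w1c.png',cv2.resize(im[60:250,270:400],(520,600) if 0 else (410,600),interpolation=cv2.INTER_CUBIC))
# assortment lid top in scene (352,130)..(375,172)
a=cams.get_calibration('scene');b=cams.get_calibration('side')
for u,v in(((324,117),(312,132)),((376,150),(362,166))):
    X=cv2.triangulatePoints(a['mtx']@np.c_[a['R'],a['t']],b['mtx']@np.c_[b['R'],b['t']],np.float64(u),np.float64(v));print((X[:3]/X[3]).T)
```

```text
cam [0.43528245 0.27186461 0.40438951]
box ((436.1684265136719, 197.94161987304688), (217.96861267089844, 52.51049041748047), 89.54158782958984)
[0.40941268 0.08898035] [0.46311167 0.30699512]
tabtop [0.43691834 0.32241918 0.006     ] [0.43677873 0.31810467 0.04      ]
asbox [0.51467257 0.17798929 0.006     ] [0.50789713 0.18600095 0.04      ]
asbox2 [0.533851   0.05235505 0.006     ] [0.5254388  0.07108879 0.04      ]
aslid [0.64049658 0.18525441 0.006     ] [0.62298286 0.19264603 0.04      ]
gold [0.43694186 0.30939758 0.006     ] [0.43680024 0.30619438 0.04      ]
[[0.59882809 0.20440922 0.12552792]]
[[0.61092188 0.02276148 0.11520998]]
```

View pics/w1c.png

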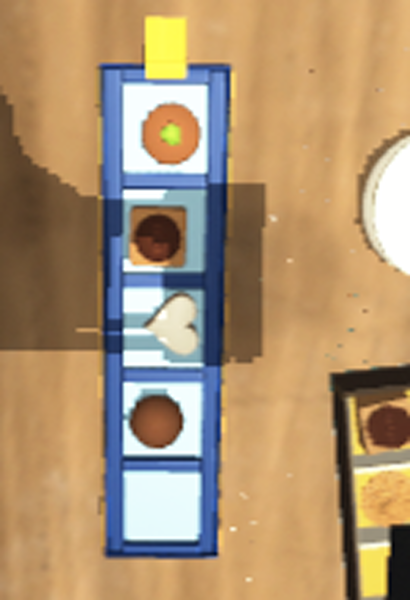

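The close crop confirms the order disc, square, heart (tip toward -x), truffle, empty, all in the navy box. Next, the centres.

```bash
cat >> h.py <<'E'
H=dict(disc=.014,square=.019,heart=.0155,truffle=.0135)
B=np.array([.4362,.198]);YAW=-.008
def cent(im,c,occ):
    """occ: {name: pocket y}. centre and rect of the non-blue blob in each pocket"""
    out={}
    for n,y in occ.items():
        z=H[n]; e=np.array([-np.sin(YAW),np.cos(YAW)])
        u=proj(c,[*(B+y*e),z]); s=abs(proj(c,[*(B+[.0175,y]),z])[0]-u[0]);x0,y0=(u-s).astype(int);x1,y1=(u+s).astype(int)+1
        w=im[y0:y1,x0:x1].astype(int)
        m=(w[:,:,0]<w[:,:,2]+(8 if n!='heart' else 0)).astype(np.uint8)*255
        m=cv2.morphologyEx(m,cv2.MORPH_OPEN,np.ones((3,3)))
        k=cv2.convexHull(max(cv2.findContours(m,0,1)[0],key=cv2.contourArea))
        P=np.array([ray(c,q[0]+[x0,y0],z)[:2] for q in k],np.float32)*1000
        r=cv2.minAreaRect(P);out[n]=r
        print(n,np.round(r[0],1),np.round(r[1],1),round(r[2]),'off pocket',np.round(np.array(r[0])-(B+y*e)*1000,1), 'bbox mid',np.round((P.min(0)+P.max(0))/2,1))
    return out
E
python3 - <<'E'
from h import *
cent(cv2.imread('pics/w1.png'),cams.get_calibration('wrist'),dict(disc=.084,square=.042,heart=0,truffle=-.042))
E
```

```text
disc [437.  281.6] [31.1 30.5] 0 off pocket [ 0.1 -0.4] bbox mid [437.  281.6]
square [433.7 238.5] [22.4 25.7] 0 off pocket [-2.8 -1.5] bbox mid [433.7 238.5]
heart [443.9 201.6] [22.1 22.3] 45 off pocket [7.7 3.6] bbox mid [440.5 202.3]
truffle [433. 158.] [22.5 23.4] 0 off pocket [-2.9  2. ] bbox mid [433. 158.]
```

Emit:
move_arm --pt "4 0.2 0" --pt "8.5 0.4 0" --pt "8.5 0.4 4" --pt "8.5 0.4 8" --pt "8.5 0.4 12" --pt "8.5 0.4 16" --pt "8.5 0.4 18" --pt "8.5 0.4 19" --pt "8.5 0.4 19" --pt "8.5 0.4 19" --roll '[0,0,0,0,0,0,0,0,0,0]' --gripper 5

```text
time: 2.8
position: [0.4413, 0.2795, 0.0537]
tool_rot: [2.222, 2.22, 0.003]
ft_force: [0.5, 0.4, 0.1]
grip_width: 0.572
grip_force: 0.0
```

Run:
```python
from h import *
print(axes()[0])
im=cams.get_image('wrist')[:,:,::-1];cv2.imwrite('pics/w2.png',im);c=cams.get_calibration('wrist')
for y in(84,42,0,-42):print(y,proj(c,[.4362+.008*y/1000,.198+y/1000,.003]))
cv2.imwrite('pics/w2c.png',cv2.resize(im[:,140:500],(540,600)))
```

```text
[0.44126788 0.27947882 0.05371981]
84 [315.42532155 209.3103538 ]
42 [315.32070654 257.84269554]
0 [315.22595618 301.79869539]
-42 [315.139738   341.79649661]
```

View pics/w2c.png

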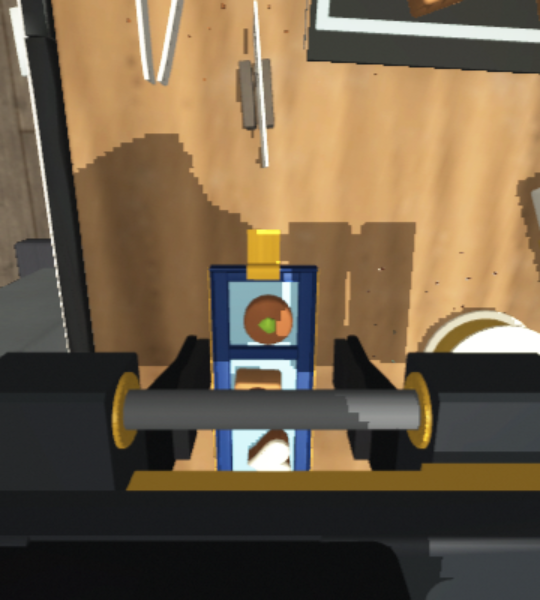

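The crop shows the disc at (269,320) between the open fingers, and the projected pocket centre (263,314) agrees with the picture. Descending and gripping.

Emit:
move_arm --pt "-0.1 -0.1 2" --pt "-0.1 -0.1 3.5" --pt "-0.1 -0.1 4.2" --pt "-0.1 -0.1 4.6" --pt "-0.1 -0.1 4.6" --pt "-0.1 -0.1 4.6" --roll '[0,0,0,0,0,0]'

```text
time: 3.45
position: [0.4401, 0.2783, 0.0074]
tool_rot: [2.223, 2.22, 0.002]
ft_force: [-0.4, 0.7, -0.5]
grip_width: 0.578
grip_force: 0.0
```

Emit:
move_arm --pt "0 0 0" --pt "0 0 0" --pt "0 0 0" --pt "0 0 0" --pt "0 0 0" --pt "0 0 0" --pt "0 0 0" --pt "0 0 0" --roll '[0,0,0,0,0,0,0,0]' --gripper 1.5 --squeeze 6

```text
time: 4.25
position: [0.4395, 0.2779, 0.0067]
tool_rot: [-2.223, -2.22, -0.0]
ft_force: [0.2, -0.1, 0.9]
grip_width: 0.277
grip_force: 6.0
```

Emit:
move_arm --pt "0 0 -1" --pt "0 0 -3" --pt "0 0 -5" --pt "-2 0 -5" --pt "-5 -0.1 -5" --pt "-9 -0.2 -5" --pt "-13 -0.3 -5" --pt "-15.5 -0.3 -5" --pt "-16.4 -0.3 -5" --pt "-16.4 -0.3 -5" --pt "-16.4 -0.3 -5" --roll '[0,0,0,0,0,0,0,0,0,0,0]'

```text
time: 5.35
position: [0.4362, 0.1147, 0.0565]
tool_rot: [-2.221, -2.221, -0.001]
ft_force: [0.9, 0.5, -0.4]
grip_width: 0.274
grip_force: 6.0
```

Run:
```python
from h import *
print(axes()[0])
im=cams.get_image('wrist')[:,:,::-1];sc=cams.get_image('scene')[:,:,::-1]
cv2.imwrite('pics/w3c.png',np.hstack([cv2.resize(im[60:360,200:440],(400,500)),cv2.resize(sc[130:230,220:300],(400,500),interpolation=cv2.INTER_CUBIC)]))
```

```text
[0.43620167 0.11469454 0.05652499]
```

View pics/w3c.png

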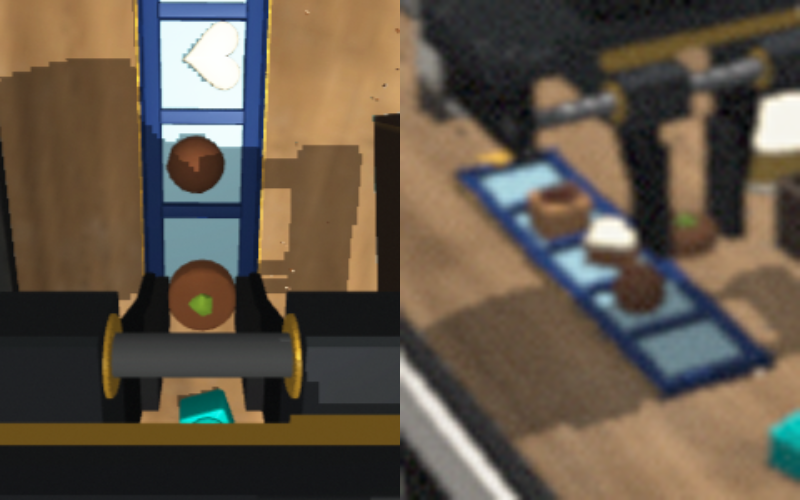

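The left half shows the disc held level in the fingers above the empty pocket, the others undisturbed. Setting it down.

Emit:
move_arm --pt "0 0.05 2" --pt "0 0.05 3.5" --pt "0 0.05 4.4" --pt "0 0.05 4.8" --pt "0 0.05 4.95" --pt "0 0.05 4.95" --pt "0 0.05 4.95" --roll '[0,0,0,0,0,0,0]'

```text
time: 6.15
position: [0.4373, 0.1141, 0.0076]
tool_rot: [2.222, 2.22, 0.002]
ft_force: [-0.1, -0.7, -0.0]
grip_width: 0.276
grip_force: 6.0
```

Emit:
move_arm --pt "0 0 0" --pt "0 0 0" --pt "0 0 0" --pt "0 0 0" --pt "0 0 -2" --pt "0 0 -4.5" --pt "0 0 -5" --pt "0 0 -5" --roll '[0,0,0,0,0,0,0,0]' --gripper 5

```text
time: 6.95
position: [0.4375, 0.1142, 0.0578]
tool_rot: [2.222, 2.22, 0.004]
ft_force: [-0.5, 0.0, 0.3]
grip_width: 0.571
grip_force: 0.0
```

Run:
```python
from h import *
print(axes()[0])
im=cams.get_image('wrist')[:,:,::-1];c=cams.get_calibration('wrist')
cent(im,c,dict(square=.042,heart=0,truffle=-.042))
cv2.imwrite('pics/w4c.png',cv2.resize(im[0:330,220:420],(364,600),interpolation=cv2.INTER_CUBIC))
print(proj(c,[.4362,.24,.003]),proj(c,[.4362,.198,.003]))
```

```text
[0.43750924 0.11418746 0.05781458]Traceback (most recent call last):
  File "<stdin>", line 4, in <module>
  File "h.py", line 20, in cent
    m=cv2.morphologyEx(m,cv2.MORPH_OPEN,np.ones((3,3)))
cv2.error: OpenCV(4.12.0) /io/opencv/modules/imgproc/src/morph.dispatch.cpp:1178: error: (-215:Assertion failed) !_src.empty() in function 'morphologyEx'
```

Emit:
move_arm --pt "3 -0.1 -3" --pt "6 -0.2 -6" --pt "7 -0.2 -8" --pt "7 -0.2 -8" --pt "7 -0.2 -8" --roll '[0,0,0,0,0]'

```text
time: 7.5
position: [0.4342, 0.1832, 0.1358]
tool_rot: [-2.222, -2.221, 0.003]
ft_force: [-0.6, -0.2, 0.1]
grip_width: 0.572
grip_force: 0.0
```

Run:
```python
from h import *
print(axes()[0])
im=cams.get_image('wrist')[:,:,::-1];c=cams.get_calibration('wrist')
cv2.imwrite('pics/w4c.png',cv2.resize(im[60:310,250:390],(336,600),interpolation=cv2.INTER_CUBIC))
print(proj(c,[.4362,.24,.003]),proj(c,[.4362,.198,.003]))
cent(im,c,dict(square=.042,heart=0,truffle=-.042))
```

```text
[0.43422275 0.18322374 0.13580493]
[323.93512728 129.23720297] [323.8763845  170.79888793]
square [432.8 239.3] [23.9 23.7] 90 off pocket [-3.7 -0.7] bbox mid [432.8 239.3]
heart [443.1 201.9] [22.4 23.3] 48 off pocket [6.9 3.9] bbox mid [439.2 202.3]
truffle [432.2 157.6] [24.2 22.9] 90 off pocket [-3.7  1.6] bbox mid [432.1 157.6]
```

View pics/w4c.png

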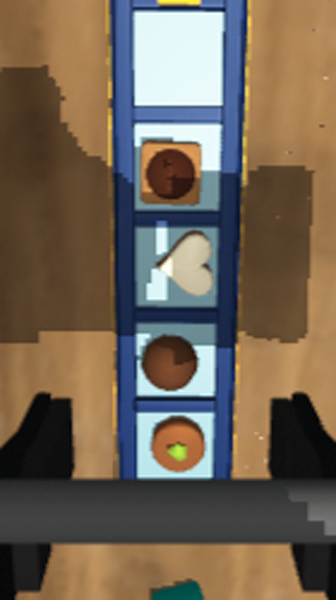

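The crop shows the disc flat in pocket 5, pocket 1 empty, and square (170,172), heart (187,262) and truffle (168,362) in place. Picking the square.

Emit:
move_arm --pt "3 -0.1 2" --pt "5.6 -0.1 5" --pt "5.6 -0.1 8" --pt "5.6 -0.1 10.5" --pt "5.6 -0.1 12" --pt "5.6 -0.1 12.8" --pt "5.6 -0.1 12.8" --pt "5.6 -0.1 12.8" --roll '[0,0,0,0,0,0,0,0]'

```text
time: 8.35
position: [0.4339, 0.2389, 0.0086]
tool_rot: [2.224, 2.219, -0.001]
ft_force: [-0.7, -0.5, -0.6]
grip_width: 0.572
grip_force: 0.0
```

Emit:
move_arm --pt "0 0 0" --pt "0 0 0" --pt "0 0 0" --pt "0 0 0" --pt "0 0 0" --pt "0 0 0" --pt "0 0 0" --roll '[0,0,0,0,0,0,0]' --gripper 1.5

```text
time: 9.05
position: [0.434, 0.2399, 0.0093]
tool_rot: [-2.222, -2.22, -0.001]
ft_force: [-0.3, -0.3, 1.1]
grip_width: 0.278
grip_force: 6.0
```

Emit:
move_arm --pt "0 0 -1" --pt "0 0 -2.5" --pt "0 0 -3" --pt "2 0.1 -3" --pt "4 0.3 -3" --pt "4.3 0.3 -3" --pt "4.3 0.3 -3" --pt "4.3 0.3 -1.5" --pt "4.3 0.3 -0.6" --pt "4.3 0.3 -0.2" --pt "4.3 0.3 0" --pt "4.3 0.3 0" --pt "4.3 0.3 0" --roll '[0,0,0,0,0,0,0,0,0,0,0,0,0]'

```text
time: 10.35
position: [0.4372, 0.2828, 0.0093]
tool_rot: [2.223, 2.22, 0.001]
ft_force: [0.1, 0.1, -0.1]
grip_width: 0.278
grip_force: 6.0
```

Emit:
move_arm --pt "0 0 0" --pt "0 0 0" --pt "0 0 0" --pt "0 0 0" --pt "0 0 -2" --pt "0 0 -5" --pt "-4 0 -8" --pt "-8 0.1 -10" --pt "-12 0.1 -12" --pt "-13 0.1 -12" --pt "-13 0.1 -12" --pt "-13 0.1 -12" --roll '[0,0,0,0,0,0,0,0,0,0,0,0]' --gripper 5

```text
time: 11.55
position: [0.4373, 0.154, 0.1286]
tool_rot: [-2.221, -2.221, 0.0]
ft_force: [-0.3, -0.4, 0.4]
grip_width: 0.576
grip_force: 0.0
```

Run:
```python
from h import *
print(axes()[0])
im=cams.get_image('wrist')[:,:,::-1];c=cams.get_calibration('wrist')
cv2.imwrite('pics/w5c.png',cv2.resize(im[0:320,230:410],(338,600),interpolation=cv2.INTER_CUBIC))
cent(im,c,dict(square=.084,heart=0,truffle=-.042))
```

```text
[0.43730037 0.15395985 0.12856462]
square [436.  281.2] [23.2 25.4] 0 off pocket [-0.8 -0.8] bbox mid [436.1 281.2]
heart [443.3 202.5] [22.3 23.1] 50 off pocket [7.1 4.5] bbox mid [439.  202.8]
truffle [432.7 158.7] [23.7 23.4] 0 off pocket [-3.2  2.7] bbox mid [432.7 158.7]
```

View pics/w5c.png

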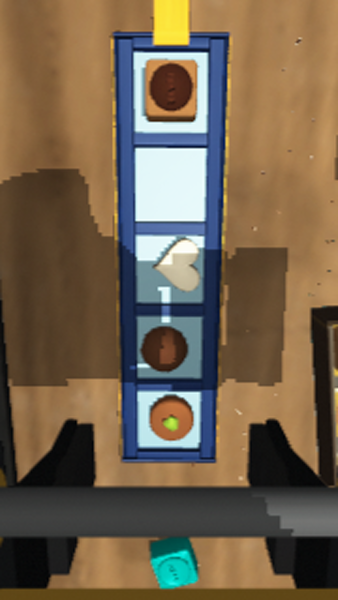

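The square is flat in pocket 1. The heart's tip is at (153,263) with its lobes to the right, so its axis runs across the row. Picking the heart.

Emit:
move_arm --pt "2.5 0.2 2" --pt "4.8 0.2 5" --pt "4.8 0.2 8" --pt "4.8 0.2 10.5" --pt "4.8 0.2 11.5" --pt "4.8 0.2 12.1" --pt "4.8 0.2 12.1" --pt "4.8 0.2 12.1" --roll '[0,0,0,0,0,0,0,0]'

```text
time: 12.4
position: [0.4407, 0.2014, 0.009]
tool_rot: [2.222, 2.22, 0.003]
ft_force: [-0.1, 0.1, -0.1]
grip_width: 0.571
grip_force: 0.0
```

Emit:
move_arm --pt "0 0 0" --pt "0 0 0" --pt "0 0 0" --pt "0 0 0" --pt "0 0 0" --pt "0 0 0" --pt "0 0 0" --roll '[0,0,0,0,0,0,0]' --gripper 1.5

```text
time: 13.1
position: [0.4401, 0.2009, 0.0083]
tool_rot: [2.222, 2.22, 0.001]
ft_force: [-0.4, 0.9, 2.3]
grip_width: 0.264
grip_force: 6.0
```

Emit:
move_arm --pt "0 0 -1" --pt "0 0 -2.5" --pt "0 0 -3" --pt "0 0 -3" --roll '[0,0,0,0]'

```text
time: 13.5
position: [0.4405, 0.2013, 0.0391]
tool_rot: [2.222, 2.22, 0.003]
ft_force: [-0.2, 0.0, 0.9]
grip_width: 0.263
grip_force: 6.0
```

Run:
```python
from h import *
im=cams.get_image('wrist')[:,:,::-1];sc=cams.get_image('side')[:,:,::-1]
cv2.imwrite('pics/w6c.png',np.hstack([cv2.resize(im[100:350,220:420],(400,500)),cv2.resize(sc[150:230,225:289],(400,500),interpolation=cv2.INTER_CUBIC)]))
```

```text
(no output)
```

View pics/w6c.png

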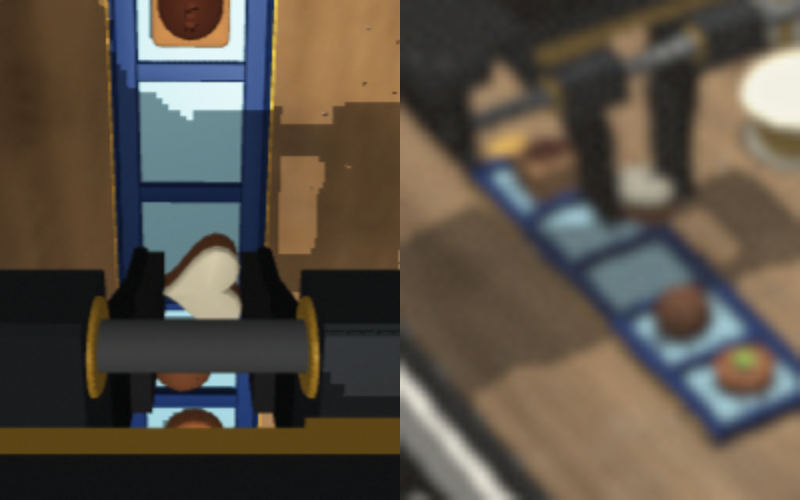

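The heart is gripped level (left view, 200,280) and clear of the box. Moving it to pocket 2.

Emit:
move_arm --pt "2 -0.2 0" --pt "3.8 -0.3 0" --pt "3.8 -0.3 0" --pt "3.8 -0.3 0" --pt "3.8 -0.3 1.5" --pt "3.8 -0.3 2.4" --pt "3.8 -0.3 2.8" --pt "3.8 -0.3 3" --pt "3.8 -0.3 3" --pt "3.8 -0.3 3" --roll '[0,0,0,0,0,0,0,0,0,0]'

```text
time: 14.6
position: [0.4373, 0.2388, 0.0083]
tool_rot: [2.223, 2.22, 0.001]
ft_force: [0.3, -0.4, -0.1]
grip_width: 0.268
grip_force: 6.0
```

Emit:
move_arm --pt "0 0 0" --pt "0 0 0" --pt "0 0 0" --pt "0 0 0" --pt "0 0 -2" --pt "0 0 -5" --pt "-4 0 -8" --pt "-8 0 -10" --pt "-12 0 -12" --pt "-13 0 -12" --pt "-13 0 -12" --pt "-13 0 -12" --roll '[0,0,0,0,0,0,0,0,0,0,0,0]' --gripper 5

```text
time: 15.8
position: [0.4363, 0.1099, 0.1275]
tool_rot: [-2.221, -2.221, 0.0]
ft_force: [0.1, -0.1, -1.1]
grip_width: 0.575
grip_force: 0.0
```

Run:
```python
from h import *
print(axes()[0])
im=cams.get_image('wrist')[:,:,::-1];c=cams.get_calibration('wrist')
cv2.imwrite('pics/w7c.png',cv2.resize(im[0:320,230:410],(338,600),interpolation=cv2.INTER_CUBIC))
cent(im,c,dict(heart=.042,truffle=-.042))
```

```text
[0.43628474 0.10994949 0.12753873]
heart [440.7 238.9] [23.5 22.6] 47 off pocket [ 4.2 -1.1] bbox mid [436.4 238.8]
truffle [432.3 158.2] [23.2 23.2] 46 off pocket [-3.6  2.2] bbox mid [432.7 158.2]
```

View pics/w7c.png

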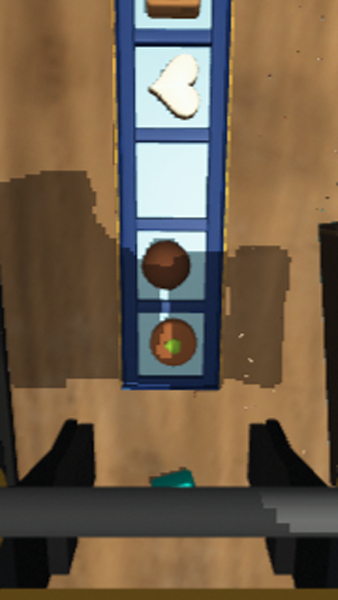

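The heart is flat in pocket 2. Now the truffle, at (.4325,.158).

Emit:
move_arm --pt "2.5 -0.2 2" --pt "4.8 -0.4 5" --pt "4.8 -0.4 8" --pt "4.8 -0.4 10.5" --pt "4.8 -0.4 11.5" --pt "4.8 -0.4 12" --pt "4.8 -0.4 12" --pt "4.8 -0.4 12" --roll '[0,0,0,0,0,0,0,0]'

```text
time: 16.65
position: [0.4337, 0.1574, 0.009]
tool_rot: [2.222, 2.22, 0.003]
ft_force: [-0.3, 0.3, 0.5]
grip_width: 0.576
grip_force: 0.0
```

Emit:
move_arm --pt "0 0 0" --pt "0 0 0" --pt "0 0 0" --pt "0 0 0" --pt "0 0 0" --pt "0 0 0" --pt "0 0 0" --roll '[0,0,0,0,0,0,0]' --gripper 1.5

```text
time: 17.35
position: [0.433, 0.1569, 0.0083]
tool_rot: [2.223, 2.22, 0.001]
ft_force: [-0.1, 0.0, 2.4]
grip_width: 0.272
grip_force: 6.0
```

Emit:
move_arm --pt "0 0 -1" --pt "0 0 -2.5" --pt "0 0 -3" --pt "2 0.2 -3" --pt "4 0.4 -3" --pt "4 0.4 -3" --pt "4 0.4 -3" --roll '[0,0,0,0,0,0,0]'

```text
time: 18.05
position: [0.4366, 0.1964, 0.0379]
tool_rot: [2.221, 2.221, -0.001]
ft_force: [-0.4, -0.4, -0.3]
grip_width: 0.269
grip_force: 6.0
```

Emit:
move_arm --pt "0 0 1.5" --pt "0 0 2.4" --pt "0 0 2.8" --pt "0 0 3" --pt "0 0 3" --pt "0 0 3" --roll '[0,0,0,0,0,0]'

```text
time: 18.65
position: [0.4372, 0.1967, 0.0083]
tool_rot: [2.223, 2.22, 0.001]
ft_force: [-1.0, 0.1, 0.4]
grip_width: 0.273
grip_force: 6.0
```

Emit:
move_arm --pt "0 0 0" --pt "0 0 0" --pt "0 0 0" --pt "0 0 0" --pt "0 0 -2" --pt "0 0 -5" --pt "-4 0 -8" --pt "-8 0 -10" --pt "-11 0 -12" --pt "-11 0 -12" --pt "-11 0 -12" --pt "-11 0 -12" --roll '[0,0,0,0,0,0,0,0,0,0,0,0]' --gripper 5

```text
time: 19.85
position: [0.4361, 0.0878, 0.1274]
tool_rot: [-2.22, -2.222, 0.001]
ft_force: [0.4, -0.4, -0.2]
grip_width: 0.576
grip_force: 0.0
```

Run:
```python
from h import *
print(axes()[0])
im=cams.get_image('wrist')[:,:,::-1];c=cams.get_calibration('wrist')
cv2.imwrite('pics/w8c.png',cv2.resize(im[0:320,230:410],(338,600),interpolation=cv2.INTER_CUBIC))
cent(im,c,dict(truffle=0,disc=-.084))
```

```text
[0.43613858 0.08782072 0.12739229]
truffle [436.3 197.2] [23.  23.7] 0 off pocket [ 0.1 -0.8] bbox mid [436.3 197.2]
disc [436.5 117.4] [23.  24.1] 0 off pocket [0.9 3.4] bbox mid [436.5 117.4]
```

View pics/w8c.png

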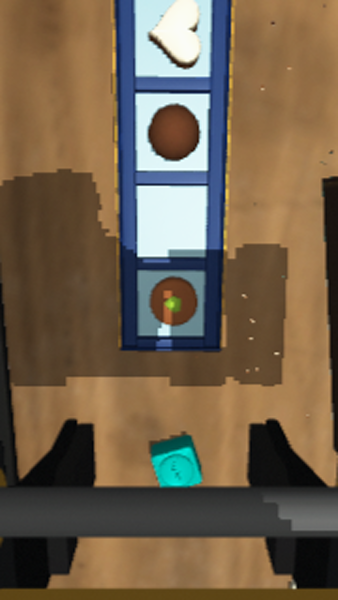

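The truffle is flat in pocket 3 and the disc is in pocket 5 at about y .116. Final transfer.

Emit:
move_arm --pt "1.5 0 1" --pt "2.8 0 4" --pt "2.8 0 8" --pt "2.8 0 10.5" --pt "2.8 0 11.5" --pt "2.8 0 12" --pt "2.8 0 12" --pt "2.8 0 12" --roll '[0,0,0,0,0,0,0,0]'

```text
time: 20.7
position: [0.4377, 0.1154, 0.009]
tool_rot: [2.222, 2.22, 0.003]
ft_force: [-0.2, 0.2, 0.1]
grip_width: 0.575
grip_force: 0.0
```

Emit:
move_arm --pt "0 0 0" --pt "0 0 0" --pt "0 0 0" --pt "0 0 0" --pt "0 0 0" --pt "0 0 0" --pt "0 0 0" --roll '[0,0,0,0,0,0,0]' --gripper 1.5

```text
time: 21.4
position: [0.437, 0.1149, 0.0083]
tool_rot: [2.223, 2.22, 0.001]
ft_force: [0.5, 0.1, 2.1]
grip_width: 0.269
grip_force: 6.0
```

Emit:
move_arm --pt "0 0 -1" --pt "0 0 -2.5" --pt "0 0 -3" --pt "2 0 -3" --pt "4 0 -3" --pt "4 0 -3" --pt "4 0 -3" --pt "4 0 -1.5" --pt "4 0 -0.6" --pt "4 0 -0.2" --pt "4 0 0" --pt "4 0 0" --pt "4 0 0" --roll '[0,0,0,0,0,0,0,0,0,0,0,0,0]'

```text
time: 22.7
position: [0.4372, 0.1547, 0.0083]
tool_rot: [2.223, 2.22, 0.001]
ft_force: [-0.4, -0.3, -0.6]
grip_width: 0.272
grip_force: 6.0
```

Emit:
move_arm --pt "0 0 0" --pt "0 0 0" --pt "0 0 0" --pt "0 0 0" --pt "0 0 -2" --pt "0 0 -5" --pt "0 0 -9" --pt "0 0 -13" --pt "0 0 -17" --pt "0 0 -21" --pt "0 0 -23" --pt "0 0 -23" --pt "0 0 -23" --pt "0 0 -23" --roll '[0,0,0,0,0,0,0,0,0,0,0,0,0,0]' --gripper 5

```text
time: 24.1
position: [0.436, 0.1544, 0.2366]
tool_rot: [-2.222, -2.22, 0.004]
ft_force: [0.0, 0.2, 0.2]
grip_width: 0.576
grip_force: 0.0
```

Run:
```python
from h import *
print(axes()[0])
im=cams.get_image('wrist')[:,:,::-1];sc=cams.get_image('scene')[:,:,::-1]
cv2.imwrite('pics/w9c.png',np.hstack([cv2.resize(im[30:230,260:380],(300,500),interpolation=cv2.INTER_CUBIC),cv2.resize(sc[130:310,220:460],(500,500),interpolation=cv2.INTER_CUBIC)]))
```

```text
[0.43595946 0.1544038  0.23655131]
```

View pics/w9c.png

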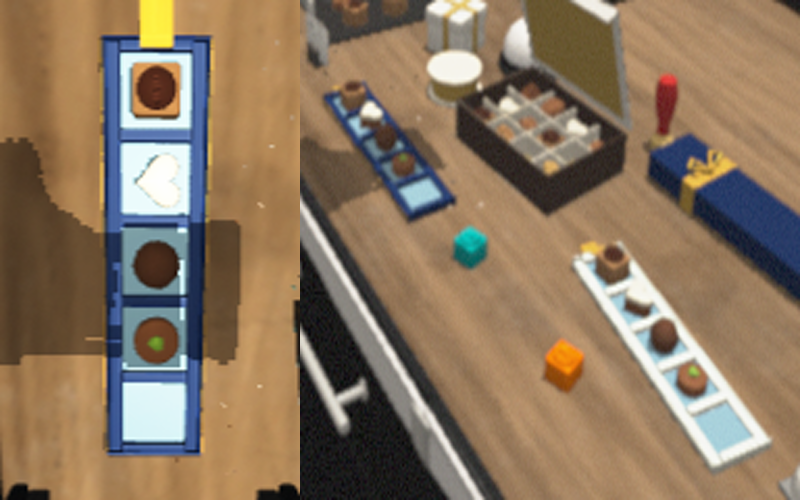

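The navy box now reads square (155,88), heart (158,180), truffle (155,264), disc (155,340), empty. That matches the sample.

```bash
python3 -c "
from bench import workorder;print(workorder.close_job())"
```

```text
the job is handed in; nothing more can be done
None
```

The navy box now holds square, heart, truffle and disc from the gold end, matching the sample, with the fifth pocket empty; I handed the job in at about 24 s of the 104 s allowed, and no verdict came back.

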